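# Dispense one bearing ball

## Robot

A 6-joint arm with a two-finger parallel gripper is mounted at the origin on the work surface. World frame = base frame: x ahead of the robot, y to its left, z up, the work surface at z = 0. Lengths are in mm, angles in rad, forces in N, time in s.
With the tool pointing down it reaches from about 400 to 925 mm from the base axis. Payload 12.5 kg.
Tool frame: the origin (TCP) lies at the very end of the fingers, on their centre line; the grasp point (between the pads) lies 19 mm behind it; z points along the fingers, y is the line along which they close (so a half turn about z gives the same grasp; the last joint's range is limited). The gripper opens to 95 mm and grips with 3 to 60 N. Pads are 20 mm wide; open, the fingers measure 119 mm over their backs; the gripper's body (75 mm by 180 mm) begins 59 mm behind the grasp point.
Start: joints at [1.145, 0.491, 1.559, -0, 1.092, -0.106], TCP at [196.469, 593.335, 214.661] pointing down, gripper open.
Joint ranges: [-3.1, 3.1], [-0.84, 2.19], [0.05, 2.79], [-1.13, 4.28], [0.06, 2.93], [-2.69, 2.69]. Speed limits (rad/s): [2.22, 2.22, 2.79, 3.14, 3.14, 3.14].

## Interface

Orientations are given as [roll, pitch, yaw] about the fixed x, y, z axes, in that order (R = Rz(yaw) Ry(pitch) Rx(roll)).
In Python, from cell import * gives the robot as it stands.
- The arm moves only by the tool step_arm, never from a script. Its argument "plan" is a list of rows, each an object of numbers: "x", "y", "z": the shift along the tool's x, y, z in units of 25 mm (1.0 is 25 mm); "rx", "ry", "rz": the turn, a rotation vector about the tool's x, y, z in units of 0.1 rad (1.0 is 0.1 rad). In form: [{"x": .., "y": .., "z": .., "rx": .., "ry": .., "rz": ..}, ...]. A call has exactly 10 rows; each row shifts and turns the commanded pose from where the row before left it, along the tool's axes as they then stand; what a row does not reach is not made up. A row lasts 1/12 s, in which the tool goes at most 41.7 mm and 7.16 degrees, less where a joint would pass 70% of its speed; a pose out of reach is approached as far as the arm can. A call with a number of a shift or a turn outside -1 to 1 is refused whole. A call with a gripper value outside its range is refused whole. "jaw" is the closure, from -1 (fully open) to 1 (shut), so that 0 is half open, set as the call begins (left out, the last holds). The fingers move at their own pace and stop on an object; the grip force is fixed at half the most. Time passes only in rows, so rows that do not move let the fingers close, or fill a call up. It gives the time, the measured TCP pose, the force, the opening and the grip force at its end, in the units of the state.
- state(): the state, without advancing time (a new reading comes with each control period).
- read_camera(name): name is "scene" or "top" or "wrist"; returns a dict with "image" (420x560x3 uint8, red, green, blue), "depth" (420x560 float32, mm along the optical axis (not along the pixel's ray), 0 where there is no reading), "vfov" (degrees; the focal length in pixels is half the picture's height over the tangent of half this angle, whatever the lens; pixels are square), "cx", "cy" (the principal point, pixels), "k1" (the pictures are not rectified: a ray, as slopes to the right and down, at radius r is drawn at 1 + k1 r^2 times it, then the intrinsics apply), "R" (3x3) and "t" (3): a world point X has camera coordinates R X + t. Camera axes: x right, y down, z forward; pixel columns grow to the right and rows downward; lengths in mm; the calibration is good to about 2 mm. A picture is of the moment at which its call begins.
- job_done(): hands the job in; it is judged then, once.
The state is a dict: "t": time; "joints": joint angles; "qvel": joint speeds; "tau": joint torques, N m; "eef_pos": TCP position; "tcp_rot": TCP orientation; "ft_force": force on the tool from outside, world axes, zero at the start; "moment": the same for the moment, N m; "opening": opening from 0.0 (shut) to 1.0 (fully open); "grip_force": force on a finger pad.
Only numpy, scipy, OpenCV 4.12 (cv2) and the standard library are available. Lean on these libraries where they do the work, as an engineer would, in place of code of your own. Each camera call takes 0.05 s, during which the arm holds its last target. There are 200 camera calls.

## Task

Take the small dish by its grip and set it under the spout of the ball dispenser, then press the dispenser's plunger gently down, through its soft first stop to the firm second stop, keep it there until one ball has rolled into the dish, and let the plunger come all the way up. Leave the dish standing under the spout with that one ball in it, do not touch the balls, force nothing, and leave the other things on the bench where they are.

Things in the scene. Friction and masses are not known exactly. Their poses are not given: they have to be found in the camera images.
- dispenser: grey steel bench dispenser for steel balls, fixed, 150 mm long (x), 70 mm wide. Origin on the bench below the first ball. Its ball channel falls towards its own -x and ends in an overhanging spout: end face at x = -77 mm, 27 mm wide, underside 40 mm above the bench, free below from x = -18 mm outwards (there its foot and tower begin). Over 22 N anywhere on it damages it
- tower_top (a point): centre of the flat top of the dispenser's tower (40 x 39 mm), 124 mm above the bench, on the axis of the upright plunger that is pushed down from above. Its round, flat, black push head (36 mm wide) is screwed up more or less far, which is not measured: head's top 157 to 183 mm above the bench
- seat (a point): place of the first ball's centre at the gate, 64 mm above the bench. Plunger: 1 to 4 N over the first 8 mm to the soft first stop (a blade drops behind this ball); it then waits for about 7 N, and 7 to 11 N moves it 8 mm more to the firm second stop (13 N up: rubber, 5 N/mm). Only the last 1.5 mm open the gate; the ball then needs about 1 s. Springs lift it when let go
- drop (a point): point on the bench right below the middle of the spout's opening, where the ball falls (61 mm from the dispenser's origin along its -x; axes as the dispenser)
- ball1: first of three steel balls, 16 mm across, 17 g, waiting in the channel against the gate; origin at its centre
- ball2: second ball, behind the first; origin at its centre
- ball3: third ball, behind the second; origin at its centre
- dish_mid (a point): middle of a loose round aluminium dish, 14 mm above its underside; the dish is 76 mm across at the rim, 28 mm tall, wall 3 mm, inner floor 3 mm up, 60 to 120 g with its grip. Its own -x axis points from the dish to its grip
- dish_grip (a point): grasp point in the upright black grip of the dish, 85 mm from the dish's middle along the dish's -x, 30 mm above the dish's underside; the grip is a block 14 mm thick (dish's y: the fingers close along this), 30 mm long (dish's x) and 46 mm tall, joined to the dish by a low bar
- mug: a blue ceramic mug, 80 mm wide, 90 mm tall; not part of the job; origin on its underside
- oil_bottle: a white plastic bottle, 54 mm wide, 150 mm tall; not part of the job; origin on its underside
- wrench: a steel spanner lying flat; not part of the job; origin on its underside
- screwdriver: a screwdriver lying flat; not part of the job; origin on its underside
- sprocket: a dark steel toothed disc 74 mm across, 10 mm thick, lying flat; not part of the job; origin on its underside
- jar: an amber jar, 64 mm wide, 80 mm tall; not part of the job; origin on its underside
- hub: an aluminium cylinder 32 mm wide, standing 90 mm tall; not part of the job; origin on its underside
Not all that is in view belongs to the job. Of the things that look like the part that bears dish_mid, the middle-sized one is meant.

How it is judged:
By the outcome, as a careful person would: the job done as asked, in the order asked, and still so for the second after the job is handed in, with the robot touching nothing.
It also fails if it takes over 61 s, if anything falls off the work surface, if the arm or the gripper's body presses on something with over 40 N, if the wrist force passes 120 N, or if a joint passes its speed limit or range.

## Working session

There is one attempt and no reset: what is moved stays moved. The work goes in short steps, Python scripts to look and compute and a tool call to move; the robot and the scene stay as the last step left them, time stands still between calls to the robot, and variables do not carry over. Pictures are saved under pics/ and viewed, at most 10 in all, crops included, and the job is handed in when it is done.

Besides the shell and the picture viewer there is one more tool, called after "Emit:" as name([rows], argument=value, ...), one row to a line, values as JSON. step_arm: Moves the arm, as the interface text tells. Shifts and turns lie within -1 to 1; 1 stands for 25 mm of shift or 0.1 rad of turn. Its arguments: {"type":"object","properties":{"plan":{"type":"array","items":{"type":"object","properties":{"x":{"type":"number"},"y":{"type":"number"},"z":{"type":"number"},"rx":{"type":"number"},"ry":{"type":"number"},"rz":{"type":"number"}}}},"jaw":{"type":"number"}},"required":["plan"]}

```bash
mkdir -p pics; ls; cat > h.py <<'E'
from cell import *
import numpy as np, cv2
def cam(n,save=None):
    c=read_camera(n); 
    if save: cv2.imwrite('pics/'+save,c['image'][:,:,::-1])
    return c
def slopes(c,u,v):
    f=c['image'].shape[0]/2/np.tan(np.radians(c['vfov'])/2)
    K=np.array([[f,0,c['cx']],[0,f,c['cy']],[0,0,1.]])
    p=np.stack([np.ravel(u),np.ravel(v)],-1).astype(float)[:,None]
    return cv2.undistortPoints(p,K,np.array([c['k1'],0,0,0.]))[:,0]
def ray(c,u,v,z):
    s=slopes(c,u,v); d=np.c_[s,np.ones(len(s))]@np.array(c['R']); o=-np.array(c['R']).T@np.array(c['t'])
    return o+d*((z-o[2])/d[:,2])[:,None]
def cloud(c):
    h,w=c['depth'].shape; v,u=np.mgrid[:h,:w]; s=slopes(c,u,v); Z=c['depth'].ravel()[:,None]
    P=(np.c_[s,np.ones(len(s))]*Z-np.array(c['t']))@np.array(c['R']); P[Z[:,0]==0]=np.nan
    return P.reshape(h,w,3)
def proj(c,X):
    f=c['image'].shape[0]/2/np.tan(np.radians(c['vfov'])/2)
    q=np.array(c['R'])@np.array(X,float)+np.array(c['t']); s=q[:2]/q[2]; s=s*(1+c['k1']*(s@s))
    return s*f+[c['cx'],c['cy']]
E
python3 - <<'E'
from h import *
import pickle
a=cam('top','top.png');b=cam('scene','scene.png')
pickle.dump((a,b),open('c.pkl','wb'))
for c in(a,b): print(c['vfov'],c['k1'],-np.array(c['R']).T@c['t'],(c['depth']>0).mean())
print(state())
E
```

```text
pics
44.98223881477569 -0.009693589401278234 [ 3.38885585e+02 -7.10766991e-01  1.30902244e+03] 0.9957695578231293
46.19218363871636 -0.08166945107045093 [1010.19076189  797.88727016  828.62025437] 0.9899829931972789
{'t': 0.1, 'joints': array([ 1.14540837e+00,  4.91471738e-01,  1.55943097e+00,  1.39872552e-05,
        1.09173404e+00, -1.05629596e-01]), 'qvel': array([ 1.41266088e-03, -1.36032969e-03, -1.78643890e-03,  5.46216479e-05,
       -7.65107012e-04, -1.08456986e-04]), 'tau': array([ 2.34057945e-03, -6.13621473e+01, -2.58604681e+01,  6.94138510e-02,
        4.70419193e-02, -9.69778011e-05]), 'eef_pos': array([196.35173645, 593.09740078, 214.12268295]), 'tcp_rot': array([-3.14055568e+00, -1.22419366e-04,  2.82182778e+00]), 'ft_force': array([-0.3868017 ,  0.30919237,  0.15118451]), 'moment': array([0.00258694, 0.02690826, 0.01375189]), 'grip_force': 0.0, 'opening': 1.000060945211642}
```

View pics/top.png

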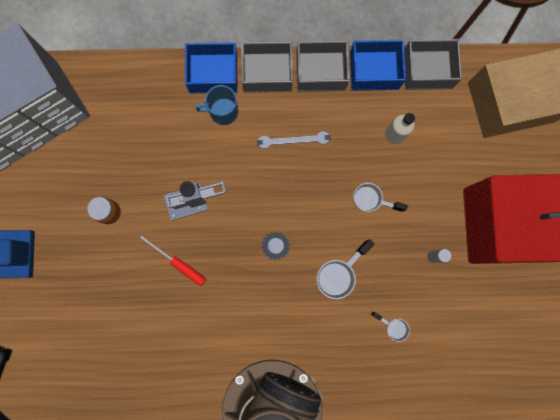

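View pics/scene.png

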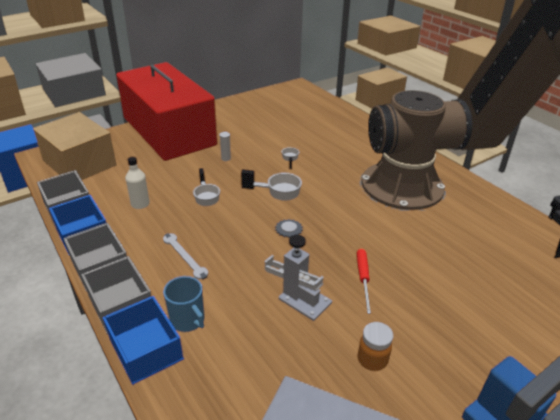

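The top view has three dishes: (336,279) large, (368,197) middle and (398,329) small. The middle one is about 29 px across, roughly 76 mm, so it fits. The dispenser is near (195,198), its push head at (188,190), and the channel runs out to (224,187). I'll confirm in a crop and measure.

```bash
python3 - <<'E'
from h import *
import pickle
a,b=pickle.load(open('c.pkl','rb'))
f=lambda c,x,y,w,h,s:cv2.resize(c['image'][y:y+h,x:x+w,::-1],None,fx=s,fy=s,interpolation=cv2.INTER_CUBIC)
A=f(a,155,165,80,60,5);B=f(a,340,165,80,60,5);C=f(b,250,225,100,100,3);D=f(b,180,160,100,100,3)
o=np.zeros((600,800,3),np.uint8);o[:300,:400]=A;o[:300,400:]=B;o[300:,:300]=C;o[300:,400:700]=D
cv2.imwrite('pics/crop.png',o)
P=cloud(a)
for n,(u,v) in dict(head=(188,190),foot=(175,212),spout=(220,187),dishM=(368,197),dishL=(336,279),dishS=(398,329),gripM=(400,207)).items(): print(n,P[v,u].round(1))
# rim: bright metal px in dish area by height
for n,(x,y,w,h) in dict(M=(345,175,70,45),L=(310,235,70,70),S=(365,305,50,40)).items():
    Q=P[y:y+h,x:x+w]; m=(Q[...,2]>12)
    q=Q[m]; im=a['image'][y:y+h,x:x+w].astype(int); 
    br=(im.min(2)>90)
    k=cv2.findContours(br.astype(np.uint8),cv2.RETR_EXTERNAL,cv2.CHAIN_APPROX_NONE)[0]; k=max(k,key=cv2.contourArea)
    (cx,cy),r=cv2.minEnclosingCircle(k); c=ray(a,cx+x,cy+y,28)[0]; e=ray(a,cx+x+r,cy+y,28)[0]
    dk=(im.max(2)<60); vy,vx=np.nonzero(dk)
    print(n,'px',cx+x,cy+y,r,'c',c.round(1),'diam',2*np.linalg.norm(e-c).round(1),'zmax',np.nanmax(Q[...,2]).round(1),'grip',ray(a,vx.mean()+x,vy.mean()+y,40).round(1),len(vx))
E
```

```text
head [529.1 182.1 162.3]
foot [497.7 239.8   9.5]
spout [562.2 124.4   1.3]
dishM [ 5.286e+02 -2.619e+02 -4.000e-01]
dishL [ 318.1 -170.     1.8]
dishS [ 1.893e+02 -3.230e+02 -3.000e-01]
gripM [ 495.  -332.7   44.6]
M px 373.263578414917 198.54153442382812 20.766372680664062 c [ 520.2 -269.5   28. ] diam 106.8 zmax 51.6 grip [[ 496.4 -332.5   40. ]] 88
L px 340.7207794189453 273.2792205810547 27.41135025024414 c [ 332.5 -178.9   28. ] diam 138.0 zmax 63.9 grip [[ 397.5 -240.8   40. ]] 130
S px 393.9864864349365 328.3918914794922 16.02684211730957 c [ 194.2 -306.1   28. ] diam 79.8 zmax 42.0 grip [[ 228.7 -260.2   40. ]] 33
```

View pics/crop.png

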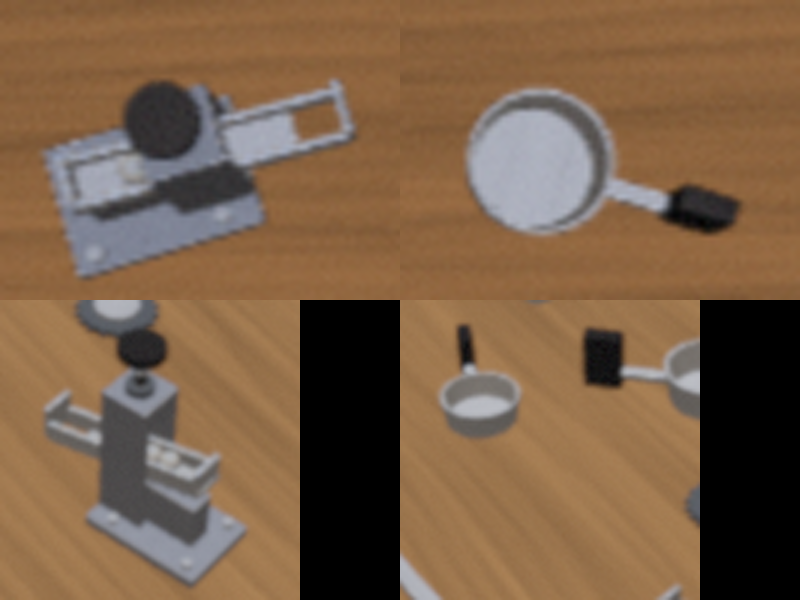

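The crop confirms the middle dish: rim centre about (368.1,197.1) px and about 76 mm across, with its grip at (400,207). The spout end of the dispenser is at about (224,187). Next I'll compute poses.

```bash
python3 - <<'E'
from h import *
import pickle
a,b=pickle.load(open('c.pkl','rb'))
P=cloud(a)
c=ray(a,368.1,197.1,28)[0]; e=ray(a,368.1+15,197.1,28)[0]
print('dish',c.round(1),2*np.linalg.norm(e-c))
# grip: dark pixels with height >38
Q=P[195:220,385:415];im=a['image'][195:220,385:415]
m=(im.max(2)<70); q=Q[m&(Q[...,2]>38)&(Q[...,2]<52)];print('grip',q.mean(0).round(1),len(q),np.degrees(np.arctan2(*(q.mean(0)-c)[[1,0]])))
cr=lambda x,y:(155+x/5,165+y/5)
F=[ray(a,*cr(x,y),8)[0] for x,y in((45,150),(78,277),(263,222))]
print('foot corners',np.round(F,1)); d=F[1]-F[2]; print('len',np.linalg.norm(d),np.linalg.norm(F[1]-F[0]),'yaw',np.degrees(np.arctan2(d[1],d[0])))
yaw=np.arctan2(d[1],d[0]);X=np.array([np.cos(yaw),np.sin(yaw),0]);Y=np.array([-X[1],X[0],0])
mid=(F[0]+F[1])/2; print('origin by foot',(mid-73*X).round(1))
# spout tip end: fit, heights
Q=P[175:200,200:232]; m=(Q[...,2]>40)&(Q[...,2]<100); q=Q[m]; print('chan z',np.percentile(q[:,2],[5,50,95]).round(1))
s=(q-(mid-73*X)); print('along',np.percentile(s@X,[1,99]),'across',np.percentile(s@Y,[2,50,98]))
hu=[ray(a,*cr(162,119),z)[0].round(1) for z in(157,165,183)];print('head',hu)
Q=P[180:200,180:197]; m=(a['image'][180:200,180:197].max(2)<70)&(Q[...,2]>140); q=Q[m]; print('head cloud',q.mean(0),np.percentile(q[:,2],[5,50,95]),len(q), q[:,:2].max(0)-q[:,:2].min(0))
E
```

```text
dish [ 524.2 -256.5   28. ] 77.0657286193176
grip [ 498.2 -334.9   44. ] 62 -108.3308833923232
foot corners [[542.8 268.7   8. ]
 [476.4 251.3   8. ]
 [503.  156.2   8. ]]
len 98.79793652608548 68.67020022202016 yaw 105.64431786712382
origin by foot [529.3 189.7   8. ]
chan z [43.2 52.3 68.4]
along [-83.04536131 -21.69525468] across [-15.82047608  -2.55601732  12.67027331]
head [array([532.8, 184.4, 157. ]), array([531.5, 183.1, 165. ]), array([528.5, 180.2, 183. ])]
head cloud [531.48636209 183.91292604 164.83286382] [161.21021931 164.61253454 168.62813525] 172 [32.72451364 32.85585939]
```

Emit:
step_arm([
  {"x": -0.96, "rz": 0.4, "z": -0.3},
  {"x": -0.96, "rz": 0.4, "z": -0.3},
  {"x": -0.96, "rz": 0.4, "z": -0.3},
  {"x": -0.96, "rz": 0.4, "z": -0.3},
  {"x": -0.96, "rz": 0.4},
  {"x": -0.96, "rz": 0.4},
  {"x": -0.96, "rz": 0.4},
  {"x": -0.96, "rz": 0.4},
  {"x": -0.96, "rz": 0.4},
  {"x": -0.96, "rz": 0.4},
])

```text
schema error: expected keys x, y, z, rx, ry, rz
```

Emit:
step_arm([
  {"x": -0.96, "y": 0, "z": -0.3, "rx": 0, "ry": 0, "rz": 0.4},
  {"x": -0.96, "y": 0, "z": -0.3, "rx": 0, "ry": 0, "rz": 0.4},
  {"x": -0.96, "y": 0, "z": -0.3, "rx": 0, "ry": 0, "rz": 0.4},
  {"x": -0.96, "y": 0, "z": -0.3, "rx": 0, "ry": 0, "rz": 0.4},
  {"x": -0.96, "y": 0, "z": 0, "rx": 0, "ry": 0, "rz": 0.4},
  {"x": -0.96, "y": 0, "z": 0, "rx": 0, "ry": 0, "rz": 0.4},
  {"x": -0.96, "y": 0, "z": 0, "rx": 0, "ry": 0, "rz": 0.4},
  {"x": -0.96, "y": 0, "z": 0, "rx": 0, "ry": 0, "rz": 0.4},
  {"x": -0.96, "y": 0, "z": 0, "rx": 0, "ry": 0, "rz": 0.4},
  {"x": -0.96, "y": 0, "z": 0, "rx": 0, "ry": 0, "rz": 0.4},
])

```text
t: 0.93
eef_pos: [406.6, 478.3, 244.2]
tcp_rot: [-3.141, -0.0, 2.42]
ft_force: [0.3, 0.2, 0.1]
opening: 1.002
grip_force: 0.0
```

Emit:
step_arm([
  {"x": -0.96, "y": 0, "z": 0, "rx": 0, "ry": 0, "rz": 0.4},
  {"x": -0.96, "y": 0, "z": 0, "rx": 0, "ry": 0, "rz": 0.4},
  {"x": -0.96, "y": 0, "z": 0, "rx": 0, "ry": 0, "rz": 0.4},
  {"x": -0.96, "y": 0, "z": 0, "rx": 0, "ry": 0, "rz": 0.4},
  {"x": -0.96, "y": 0, "z": 0, "rx": 0, "ry": 0, "rz": 0.4},
  {"x": -0.96, "y": 0, "z": 0, "rx": 0, "ry": 0, "rz": 0.4},
  {"x": -0.96, "y": 0, "z": 0, "rx": 0, "ry": 0, "rz": 0.4},
  {"x": -0.96, "y": 0, "z": 0, "rx": 0, "ry": 0, "rz": 0.4},
  {"x": -0.96, "y": 0, "z": 0, "rx": 0, "ry": 0, "rz": 0.4},
  {"x": -0.96, "y": 0, "z": 0, "rx": 0, "ry": 0, "rz": 0.4},
])

```text
t: 1.77
eef_pos: [554.5, 291.3, 244.3]
tcp_rot: [-3.141, -0.0, 2.02]
ft_force: [0.4, 0.8, 0.0]
opening: 1.001
grip_force: 0.0
```

```bash
python3 - <<'E'
from h import *
import pickle
c=cam('wrist','w1.png'); pickle.dump(c,open('w1.pkl','wb'))
print(-np.array(c['R']).T@c['t'],c['vfov'],proj(c,[531,184,165]),proj(c,[552,120,0]))
E
```

```text
[521.34854298 357.58530348 414.17910606] 64.74811389375866 [204.94243849 311.67179094] [227.97665948 287.27687903]
```

View pics/w1.png

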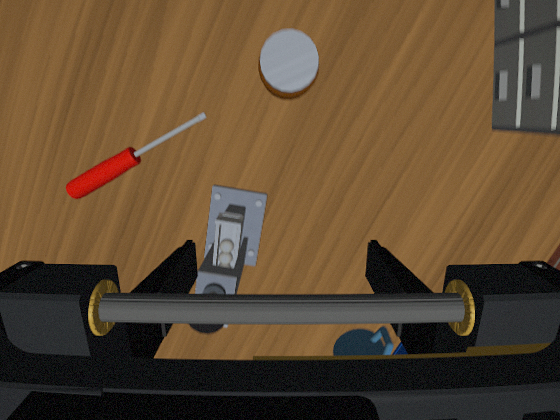

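The wrist view sees the dispenser's back part: foot at (235,225), balls at (225,240–260), and the head partly hidden at (207,310). Moving on gives a clearer look at it.

Emit:
step_arm([
  {"x": -0.96, "y": 0, "z": 0, "rx": 0, "ry": 0, "rz": 0.4},
  {"x": -0.96, "y": 0, "z": 0, "rx": 0, "ry": 0, "rz": 0.4},
  {"x": -0.96, "y": 0, "z": 0, "rx": 0, "ry": 0, "rz": 0.4},
  {"x": -0.96, "y": 0, "z": 0, "rx": 0, "ry": 0, "rz": 0.4},
  {"x": -0.96, "y": 0, "z": 0, "rx": 0, "ry": 0, "rz": 0.4},
  {"x": -0.96, "y": 0, "z": 0, "rx": 0, "ry": 0, "rz": 0.4},
  {"x": -0.96, "y": 0, "z": 0, "rx": 0, "ry": 0, "rz": 0.4},
  {"x": -0.96, "y": 0, "z": 0, "rx": 0, "ry": 0, "rz": 0.4},
  {"x": -0.96, "y": 0, "z": 0, "rx": 0, "ry": 0, "rz": 0.4},
  {"x": -0.96, "y": 0, "z": 0, "rx": 0, "ry": 0, "rz": 0.4},
])

```text
t: 2.65
eef_pos: [617.8, 61.6, 244.2]
tcp_rot: [-3.141, -0.0, 1.62]
ft_force: [-0.7, -0.8, -0.5]
opening: 1.003
grip_force: 0.0
```

```bash
python3 - <<'E'
from h import *
import pickle
c=cam('wrist','w2.png'); pickle.dump(c,open('w2.pkl','wb'))
print(-np.array(c['R']).T@c['t'],proj(c,[531,184,165]),proj(c,[546,128,0]))
E
```

```text
[613.86849939 135.29390442 414.19963696] [167.24948767  42.37260112] [225.79827718 121.68401235]
```

View pics/w2.png

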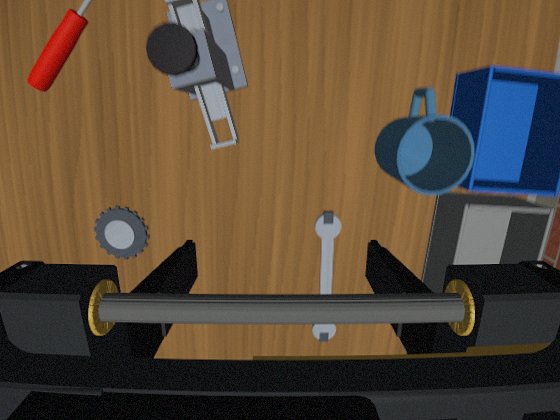

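Clear view: push head centre (171,49), spout tip lip (223,146), front edge of the foot (191,98)–(247,87).

```bash
python3 - <<'E'
from h import *
import pickle
c=pickle.load(open('w2.pkl','rb'));P=cloud(c)
im=c['image'];m=(im.max(2)<60)&(P[...,2]>140)&(P[...,2]<200); m[150:]=0
k=max(cv2.findContours(m.astype(np.uint8),0,1)[0],key=cv2.contourArea);(u,v),r=cv2.minEnclosingCircle(k)
z=np.nanmedian(P[...,2][m]);print('head px',u,v,r,'z',z,ray(c,u,v,z),'diam',2*np.linalg.norm(ray(c,u+r,v,z)-ray(c,u,v,z)))
# spout rim points
Q=P[80:155,190:245];s=(Q[...,2]>38)&(Q[...,2]<85); q=Q[s]; print(len(q),'z',np.percentile(q[:,2],[1,5,25,50,75,95]).round(1))
(x,y),w,a=cv2.minAreaRect(q[(q[:,1]<150)][:,:2].astype(np.float32)); print('rect',x,y,w,a)
for p in((212,148),(235,141),(223,146),(197,90),(218,85)): print(p,P[p[1],p[0]].round(1))
print('foot front',ray(c,[191,247],[98,87],8).round(1))
t=im.copy()[0:200,100:300]; 
E
python3 - <<'E'
import cv2
i=cv2.imread('pics/w2.png')[0:160,110:290];cv2.imwrite('pics/w2c.png',cv2.resize(i,None,fx=3.7,fy=3.7,interpolation=2))
E
```

```text
head px 172.13665771484375 48.34907913208008 26.261882781982422 z 165.68872568010963 [[534.64872241 179.97719677 165.68872568]] diam 37.266945607813796
1532 z [41.4 45.7 49.4 54.  61.3 68.2]
rect 547.4628295898438 129.51429748535156 (27.531469345092773, 48.9141960144043) 16.198822021484375
(212, 148) [528.8  95.3  -1.4]
(235, 141) [566.7 110.1  67.3]
(223, 146) [5.428e+02 9.850e+01 3.000e-01]
(197, 90) [527.1 159.2  64.7]
(218, 85) [548.5 164.8  65.4]
foot front [[505.8 153.8   8. ]
 [571.7 168.7   8. ]]
```

View pics/w2c.png

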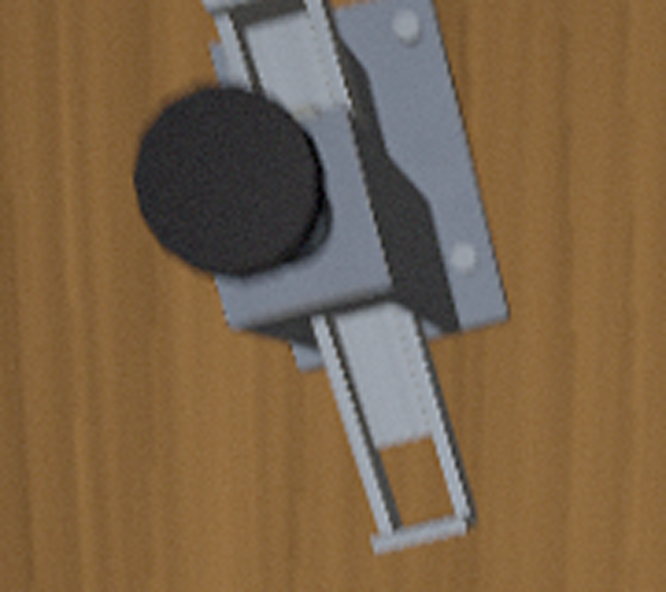

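Emit:
step_arm([
  {"x": -0.96, "y": 0, "z": 0, "rx": 0, "ry": 0, "rz": 0.4},
  {"x": -0.96, "y": 0, "z": 0, "rx": 0, "ry": 0, "rz": 0.4},
  {"x": -0.96, "y": 0, "z": 0, "rx": 0, "ry": 0, "rz": 0.4},
  {"x": -0.96, "y": 0, "z": 0, "rx": 0, "ry": 0, "rz": 0.4},
  {"x": -0.96, "y": 0, "z": 0, "rx": 0, "ry": 0, "rz": 0.4},
  {"x": -0.96, "y": 0, "z": 0, "rx": 0, "ry": 0, "rz": 0.4},
  {"x": -0.96, "y": 0, "z": 0, "rx": 0, "ry": 0, "rz": 0.4},
  {"x": -0.96, "y": 0, "z": 0, "rx": 0, "ry": 0, "rz": 0.4},
  {"x": -0.96, "y": 0, "z": 0, "rx": 0, "ry": 0, "rz": 0.4},
  {"x": -0.96, "y": 0, "z": 0, "rx": 0, "ry": 0, "rz": 0.4},
])

```text
t: 3.53
eef_pos: [586.8, -174.7, 244.3]
tcp_rot: [-3.141, -0.0, 1.22]
ft_force: [-0.1, -0.0, 0.4]
opening: 0.999
grip_force: 0.0
```

Head at (534.6,180,166), dispenser yaw about 106°, origin about (534,180), so drop is about (550.5,121). Now moving over the grip, about (497.5,-337), tool yaw 1.25.

Emit:
step_arm([
  {"x": -0.9, "y": -0.17, "z": 0.3, "rx": 0, "ry": 0, "rz": -0.31},
  {"x": -0.9, "y": -0.17, "z": 0.3, "rx": 0, "ry": 0, "rz": 0},
  {"x": -0.9, "y": -0.17, "z": 0.5, "rx": 0, "ry": 0, "rz": 0},
  {"x": -0.9, "y": -0.17, "z": 0.5, "rx": 0, "ry": 0, "rz": 0},
  {"x": -0.9, "y": -0.17, "z": 0.5, "rx": 0, "ry": 0, "rz": 0},
  {"x": -0.9, "y": -0.17, "z": 0.5, "rx": 0, "ry": 0, "rz": 0},
  {"x": -0.9, "y": -0.17, "z": 0.5, "rx": 0, "ry": 0, "rz": 0},
  {"x": -0.9, "y": -0.15, "z": 0.5, "rx": 0, "ry": 0, "rz": 0},
  {"x": -0.09, "y": 0, "z": 0.9, "rx": 0, "ry": 0, "rz": 0},
  {"x": 0, "y": 0, "z": 0.8, "rx": 0, "ry": 0, "rz": 0},
])

```text
t: 4.37
eef_pos: [497.1, -337.2, 111.1]
tcp_rot: [3.141, 0.0, 1.251]
ft_force: [0.9, -0.1, -0.8]
opening: 0.997
grip_force: 0.0
```

```bash
python3 - <<'E'
from h import *
c=cam('wrist','w3.png'); s=state();print(s['eef_pos'],s['tcp_rot'])
P=cloud(c);im=c['image']
g=np.array([498.,-336,44]);print(proj(c,g),proj(c,[524,-256.5,28]))
E
```

```text
[ 495.98622256 -335.55065666  107.33875707] [-3.13665670e+00 -2.08722204e-03  1.25167798e+00]
[281.81753584 217.8273488 ] [281.28620095 102.06887554]
```

View pics/w3.png

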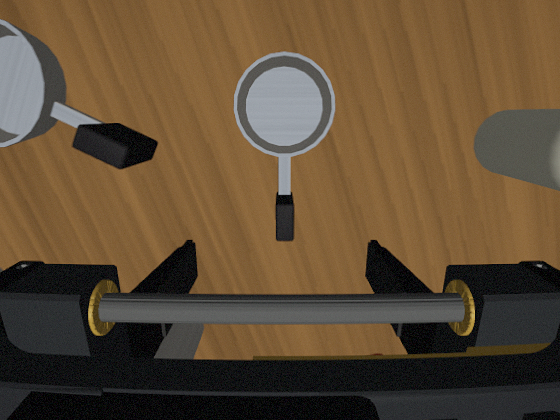

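The wrist view shows the dish centred at (285,104) and its grip at (285,222), midway between the fingers and aligned. Descending and closing.

Emit:
step_arm([
  {"x": 0, "y": 0.05, "z": 0.7, "rx": 0, "ry": 0, "rz": 0},
  {"x": 0, "y": 0.05, "z": 0.7, "rx": 0, "ry": 0, "rz": 0},
  {"x": 0, "y": 0, "z": 0.7, "rx": 0, "ry": 0, "rz": 0},
  {"x": 0, "y": 0, "z": 0.6, "rx": 0, "ry": 0, "rz": 0},
  {"x": 0, "y": 0, "z": 0.5, "rx": 0, "ry": 0, "rz": 0},
  {"x": 0, "y": 0, "z": 0.4, "rx": 0, "ry": 0, "rz": 0},
  {"x": 0, "y": 0, "z": 0.2, "rx": 0, "ry": 0, "rz": 0},
  {"x": 0, "y": 0, "z": 0.2, "rx": 0, "ry": 0, "rz": 0},
  {"x": 0, "y": 0, "z": 0, "rx": 0, "ry": 0, "rz": 0},
  {"x": 0, "y": 0, "z": 0, "rx": 0, "ry": 0, "rz": 0},
])

```text
t: 5.25
eef_pos: [500.2, -336.9, 12.4]
tcp_rot: [3.141, 0.0, 1.253]
ft_force: [-0.0, 0.5, 0.1]
opening: 1.0
grip_force: 0.0
```

Emit:
step_arm([
  {"x": 0, "y": 0, "z": 0, "rx": 0, "ry": 0, "rz": 0},
  {"x": 0, "y": 0, "z": 0, "rx": 0, "ry": 0, "rz": 0},
  {"x": 0, "y": 0, "z": 0, "rx": 0, "ry": 0, "rz": 0},
  {"x": 0, "y": 0, "z": 0, "rx": 0, "ry": 0, "rz": 0},
  {"x": 0, "y": 0, "z": 0, "rx": 0, "ry": 0, "rz": 0},
  {"x": 0, "y": 0, "z": 0, "rx": 0, "ry": 0, "rz": 0},
  {"x": 0, "y": 0, "z": 0, "rx": 0, "ry": 0, "rz": 0},
  {"x": 0, "y": 0, "z": 0, "rx": 0, "ry": 0, "rz": 0},
  {"x": 0, "y": 0, "z": 0, "rx": 0, "ry": 0, "rz": 0},
  {"x": 0, "y": 0, "z": 0, "rx": 0, "ry": 0, "rz": 0},
], jaw=0.85)

```text
t: 6.08
eef_pos: [500.1, -336.9, 12.0]
tcp_rot: [-3.142, -0.0, 1.253]
ft_force: [0.7, -0.5, 0.6]
opening: 0.351
grip_force: 0.0
```

Emit:
step_arm([
  {"x": 0, "y": 0, "z": 0, "rx": 0, "ry": 0, "rz": 0},
  {"x": 0, "y": 0, "z": 0, "rx": 0, "ry": 0, "rz": 0},
  {"x": 0, "y": 0, "z": 0, "rx": 0, "ry": 0, "rz": 0},
  {"x": 0, "y": 0, "z": 0, "rx": 0, "ry": 0, "rz": 0},
  {"x": 0, "y": 0, "z": 0, "rx": 0, "ry": 0, "rz": 0},
  {"x": 0, "y": 0, "z": -0.1, "rx": 0, "ry": 0, "rz": 0},
  {"x": 0, "y": 0, "z": -0.3, "rx": 0, "ry": 0, "rz": 0},
  {"x": 0, "y": 0, "z": -0.4, "rx": 0, "ry": 0, "rz": 0},
  {"x": 0, "y": 0, "z": -0.4, "rx": 0, "ry": 0, "rz": 0},
  {"x": 0, "y": 0, "z": -0.4, "rx": 0, "ry": 0, "rz": 0},
], jaw=1)

```text
t: 6.92
eef_pos: [500.2, -337.0, 53.6]
tcp_rot: [3.141, 0.0, 1.253]
ft_force: [-0.1, 0.2, -1.1]
opening: 0.142
grip_force: 30.0
```

```bash
cat > dish.py <<'E'
from h import *
import sys
c=cam('wrist',sys.argv[1]); s=state(); t=np.array(s['eef_pos']); yaw=s['tcp_rot'][2]
P=cloud(c)
off=t[2]+19-30  # underside height if grasp is nominal
im=c['image'].astype(int); hsv=cv2.cvtColor(c['image'],cv2.COLOR_RGB2HSV)
m=((hsv[...,1]<60)&(hsv[...,2]>70)).astype(np.uint8); m[250:]=0;m[:,:190]=0;m[:,380:]=0
m=cv2.morphologyEx(m,cv2.MORPH_OPEN,np.ones((19,19)))
k=max(cv2.findContours(m,0,1)[0],key=cv2.contourArea);(u,v),r=cv2.minEnclosingCircle(k)
z=off+28; d=ray(c,u,v,z)[0]; e=ray(c,u+r,v,z)[0]
X=np.array([np.cos(yaw),np.sin(yaw)]);Y=np.array([X[1],-X[0]]);w=d[:2]-t[:2]
Q=P[int(v)-60:int(v)+60,int(u)-60:int(u)+60,2]
print('tcp',t.round(1),yaw.round(3),'px',u,v,r,'diam',2*np.linalg.norm(e-d).round(1),'dish',d.round(1),'tool x,y',w@X,w@Y,'rim z',np.nanpercentile(Q,[50,97]).round(1),off)
E
python3 dish.py w4.png
```

```text
tcp [ 500.9 -337.5   55.4] 1.253 px 281.0 124.0 114.35481262207031 diam 102.2 dish [ 522.6 -269.4   72.4] tool x,y 71.4439872621136 -0.6672487720649042 rim z [44.5 69.2] 44.40842698516386
```

View pics/w4.png

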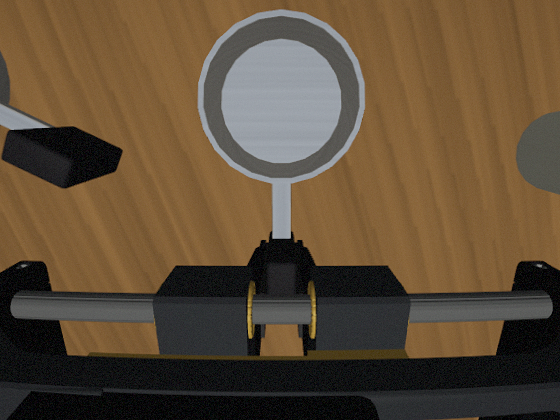

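Rim circle in view: left (198,97), right (365,97), top (281,10), bottom (281,184).

```bash
python3 - <<'E'
from h import *
c=cam('wrist');s=state();t=s['eef_pos'];yaw=s['tcp_rot'][2];print(t)
p=ray(c,[198,365,281,281],[97,97,10,184],t[2]-11+28);X=np.array([np.cos(yaw),np.sin(yaw)]);Y=np.array([X[1],-X[0]])
print([( (q[:2]-t[:2])@X, (q[:2]-t[:2])@Y) for q in p])
E
```

```text
[ 500.83890913 -337.47517885   54.42829892]
[(np.float64(83.1438054699714), np.float64(-36.8153811760363)), (np.float64(83.0559213908849), np.float64(37.57420236689194)), (np.float64(118.5255292310475), np.float64(0.187805303056574)), (np.float64(43.56636829598557), np.float64(0.07837629787001006))]
```

Emit:
step_arm([
  {"x": 0.3, "y": 0.1, "z": 0, "rx": 0, "ry": 0, "rz": -0.3},
  {"x": 0.64, "y": 0.175, "z": 0, "rx": 0, "ry": 0, "rz": -0.3},
  {"x": 0.64, "y": 0.175, "z": 0, "rx": 0, "ry": 0, "rz": -0.3},
  {"x": 0.64, "y": 0.175, "z": 0, "rx": 0, "ry": 0, "rz": -0.3},
  {"x": 0.64, "y": 0.175, "z": 0, "rx": 0, "ry": 0, "rz": -0.3},
  {"x": 0.64, "y": 0.175, "z": 0, "rx": 0, "ry": 0, "rz": -0.3},
  {"x": 0.64, "y": 0.175, "z": 0, "rx": 0, "ry": 0, "rz": -0.3},
  {"x": 0.64, "y": 0.175, "z": 0, "rx": 0, "ry": 0, "rz": -0.3},
  {"x": 0.64, "y": 0.175, "z": 0, "rx": 0, "ry": 0, "rz": -0.3},
  {"x": 0.64, "y": 0.175, "z": 0, "rx": 0, "ry": 0, "rz": -0.3},
])

```text
t: 7.85
eef_pos: [567.7, -194.1, 51.6]
tcp_rot: [-3.141, -0.0, 1.556]
ft_force: [-0.7, -0.6, 0.0]
opening: 0.143
grip_force: 30.0
```

Emit:
step_arm([
  {"x": 0.64, "y": 0.175, "z": 0, "rx": 0, "ry": 0, "rz": -0.3},
  {"x": 0.64, "y": 0.175, "z": 0.1, "rx": 0, "ry": 0, "rz": -0.3},
  {"x": 0.64, "y": 0.175, "z": 0.2, "rx": 0, "ry": 0, "rz": -0.3},
  {"x": 0.64, "y": 0.175, "z": 0.2, "rx": 0, "ry": 0, "rz": -0.3},
  {"x": 0.64, "y": 0.175, "z": 0.2, "rx": 0, "ry": 0, "rz": -0.3},
  {"x": 0.64, "y": 0.175, "z": 0.2, "rx": 0, "ry": 0, "rz": -0.3},
  {"x": 0.64, "y": 0.175, "z": 0.2, "rx": 0, "ry": 0, "rz": -0.3},
  {"x": 0.5, "y": 0.1, "z": 0.1, "rx": 0, "ry": 0, "rz": -0.3},
  {"x": 0.2, "y": 0, "z": 0, "rx": 0, "ry": 0, "rz": -0.27},
  {"x": 0, "y": 0, "z": 0, "rx": 0, "ry": 0, "rz": 0},
])

```text
t: 8.68
eef_pos: [588.5, -63.0, 21.9]
tcp_rot: [-3.141, -0.0, 1.824]
ft_force: [-0.5, 0.2, -0.4]
opening: 0.145
grip_force: 30.0
```

```bash
python3 - <<'E'
from h import *
import pickle
c=cam('wrist','w5.png');s=state();print(s['eef_pos'],s['tcp_rot'],s['opening'],s['grip_force'],s['ft_force'])
w=pickle.load(open('w2.pkl','rb'))
print('wrench',ray(w,[316,325,313],[226,275,331],8).round(0))
E
```

```text
[588.81741594 -63.88782773  22.14678476] [-3.14144145e+00 -1.10662612e-04  1.82119417e+00] 0.14369395351631442 29.995665550231934 [ 0.58138824  0.38398462 -1.56669785]
wrench [[ 664.    3.    8.]
 [ 682.  -66.    8.]
 [ 673. -156.    8.]]
```

View pics/w5.png

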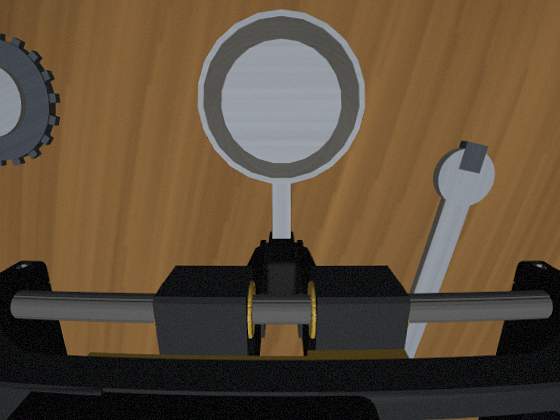

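The dish is steady in the grip, with the rim still at (281,97), and the wrench and sprocket are clear. Aligning, then sliding in.

Emit:
step_arm([
  {"x": 0, "y": 0.1, "z": 0.1, "rx": 0, "ry": 0, "rz": -0.1},
  {"x": 0.2, "y": 0.1, "z": 0.1, "rx": 0, "ry": 0, "rz": -0.17},
  {"x": 0.3, "y": 0.1, "z": 0, "rx": 0, "ry": 0, "rz": 0},
  {"x": 0.3, "y": 0.1, "z": 0, "rx": 0, "ry": 0, "rz": 0},
  {"x": 0.3, "y": 0.1, "z": 0, "rx": 0, "ry": 0, "rz": 0},
  {"x": 0.3, "y": 0.08, "z": 0, "rx": 0, "ry": 0, "rz": 0},
  {"x": 0.3, "y": 0, "z": 0, "rx": 0, "ry": 0, "rz": 0},
  {"x": 0.2, "y": 0, "z": 0, "rx": 0, "ry": 0, "rz": 0},
  {"x": 0.1, "y": 0, "z": 0, "rx": 0, "ry": 0, "rz": 0},
  {"x": 0, "y": 0, "z": 0, "rx": 0, "ry": 0, "rz": 0},
])

```text
t: 9.57
eef_pos: [589.1, -11.6, 17.2]
tcp_rot: [-3.142, -0.0, 1.848]
ft_force: [-0.6, 0.2, -0.0]
opening: 0.144
grip_force: 30.0
```

```bash
python3 - <<'E'
from h import *
c=cam('wrist','w6.png');s=state();t=s['eef_pos'];print(t,s['tcp_rot'])
P=cloud(c);yaw=s['tcp_rot'][2];X=np.array([np.cos(yaw),np.sin(yaw)]);Y=np.array([X[1],-X[0]])
W=(P[...,:2]-t[:2])@np.stack([X,Y],1)
m=(P[...,2]>48)&(P[...,2]<85)&(W[...,0]>100)
print(m.sum());q=W[m];print(np.percentile(q[:,0],[0.5,2,10,50]).round(1),np.percentile(q[:,1],[1,5,50,95,99]).round(1))
v,u=np.nonzero(m);print(u.min(),u.max(),v.min(),v.max())
if len(q):
  print(cv2.minAreaRect(P[m][:,:2].astype(np.float32)))
E
```

```text
[589.27606349 -11.9847037   17.17844775] [ 3.14155810e+00 -4.83063302e-05  1.84726723e+00]
0Traceback (most recent call last):
  File "<stdin>", line 6, in <module>
    return _quantile_unchecked(
        a, q, axis, out, overwrite_input, method, keepdims, weights)
    return _ureduce(a,
                    func=_quantile_ureduce_func,
    ...<5 lines>...
                    overwrite_input=overwrite_input,
                    method=method)
    r = func(a, **kwargs)
    result = _quantile(arr,
                       quantiles=q,
    ...<2 lines>...
                       out=out,
                       weights=wgt)
    slices_having_nans = np.isnan(arr[-1, ...])
                                  ~~~^^^^^^^^^
IndexError: index -1 is out of bounds for axis 0 with size 0
```

View pics/w6.png

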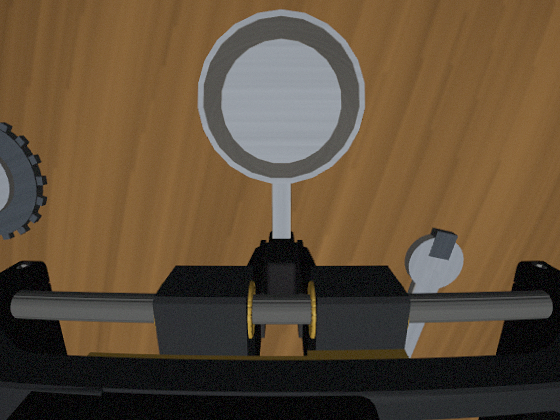

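The view shows the dish still aligned and the bench clear ahead. The tip isn't visible yet, and I've used all ten pictures, so from here I go by numbers only. Sliding in 40 mm, then measuring the spout with depth.

Emit:
step_arm([
  {"x": 0.1, "y": 0, "z": 0, "rx": 0, "ry": 0, "rz": 0},
  {"x": 0.2, "y": 0, "z": 0, "rx": 0, "ry": 0, "rz": 0},
  {"x": 0.2, "y": 0, "z": 0, "rx": 0, "ry": 0, "rz": 0},
  {"x": 0.3, "y": 0, "z": 0, "rx": 0, "ry": 0, "rz": 0},
  {"x": 0.3, "y": 0, "z": 0, "rx": 0, "ry": 0, "rz": 0},
  {"x": 0.2, "y": 0, "z": 0, "rx": 0, "ry": 0, "rz": 0},
  {"x": 0.2, "y": 0, "z": 0, "rx": 0, "ry": 0, "rz": 0},
  {"x": 0.1, "y": 0, "z": 0, "rx": 0, "ry": 0, "rz": 0},
  {"x": 0, "y": 0, "z": 0, "rx": 0, "ry": 0, "rz": 0},
  {"x": 0, "y": 0, "z": 0, "rx": 0, "ry": 0, "rz": 0},
])

```text
t: 10.45
eef_pos: [578.5, 26.4, 17.2]
tcp_rot: [3.141, 0.0, 1.847]
ft_force: [0.3, 1.1, -0.2]
opening: 0.144
grip_force: 30.0
```

```bash
cat > sp.py <<'E'
from h import *
c=cam('wrist');s=state();t=s['eef_pos'];print(t,s['tcp_rot'],s['ft_force'])
P=cloud(c);yaw=s['tcp_rot'][2];X=np.array([np.cos(yaw),np.sin(yaw)]);Y=np.array([X[1],-X[0]])
W=(P[...,:2]-t[:2])@np.stack([X,Y],1)
m=(P[...,2]>40)&(P[...,2]<85)&(W[...,0]>40)
v,u=np.nonzero(m);k=(u>180)&(u<390)&(v<230);print('px',k.sum(),u[k].min(),u[k].max(),v[k].min(),v[k].max())
m2=np.zeros_like(m);m2[v[k],u[k]]=1;q=W[m2];z=P[...,2][m2]
print('tool x',np.percentile(q[:,0],[0.2,2,10,50,99]).round(1),'y',np.percentile(q[:,1],[1,5,50,95,99]).round(1),'z',np.percentile(z,[1,50,99]).round(1))
for x0 in range(60,140,6):
    w=q[(q[:,0]>x0)&(q[:,0]<x0+6)]
    if len(w)>5: print(x0,len(w),np.percentile(w[:,1],[3,97]).round(1),np.percentile(w[:,1],[3,97]).mean().round(1))
E
python3 sp.py
```

```text
[578.55305814  26.1766357   17.13645864] [3.14142807e+00 2.90919614e-06 1.84683496e+00] [ 0.49836614  0.17426183 -0.00807878]
px 4533 241 319 0 96
tool x [ 83.1  83.2  83.6 100.7 118.4] y [-14.7 -14.   -1.4  11.2  11.9] z [41.7 56.3 69. ]
78 572 [-13.8  11.2] -1.3
84 858 [-14.1  11.3] -1.4
90 460 [-14.5  11.7] -1.4
96 489 [-14.7  11.8] -1.4
102 500 [-14.4  11.9] -1.3
108 879 [-14.3  11.6] -1.3
114 775 [-11.6   8.8] -1.4
```

Tip is 83 mm ahead, centre -1.4 mm, yaw aligned. In by 16 mm more, then down 5 mm.

Emit:
step_arm([
  {"x": 0.1, "y": -0.07, "z": 0, "rx": 0, "ry": 0, "rz": 0},
  {"x": 0.2, "y": 0, "z": 0, "rx": 0, "ry": 0, "rz": 0},
  {"x": 0.2, "y": 0, "z": 0, "rx": 0, "ry": 0, "rz": 0},
  {"x": 0.15, "y": 0, "z": 0, "rx": 0, "ry": 0, "rz": 0},
  {"x": 0, "y": 0, "z": 0, "rx": 0, "ry": 0, "rz": 0},
  {"x": 0, "y": 0, "z": 0.06, "rx": 0, "ry": 0, "rz": 0},
  {"x": 0, "y": 0, "z": 0.06, "rx": 0, "ry": 0, "rz": 0},
  {"x": 0, "y": 0, "z": 0.04, "rx": 0, "ry": 0, "rz": 0},
  {"x": 0, "y": 0, "z": 0.03, "rx": 0, "ry": 0, "rz": 0},
  {"x": 0, "y": 0, "z": 0, "rx": 0, "ry": 0, "rz": 0},
])

```text
t: 11.33
eef_pos: [572.3, 41.3, 12.2]
tcp_rot: [-3.141, -0.0, 1.847]
ft_force: [0.4, -0.6, -0.4]
opening: 0.146
grip_force: 30.0
```

```bash
python3 sp.py | head -3
```

```text
[572.33664197  41.310885    12.258825  ] [-3.14149194e+00 -1.15709453e-04  1.84667897e+00] [-0.18600178 -0.04837015 -0.16477443]
px 7693 245 326 0 139
tool x [ 67.   67.7  70.4  99.2 115.6] y [-12.8 -12.    0.5  12.9  13.6] z [44.3 54.5 68.6]
```

Emit:
step_arm([
  {"x": 0, "y": 0, "z": 0.02, "rx": 0, "ry": 0, "rz": 0},
  {"x": 0, "y": 0, "z": 0, "rx": 0, "ry": 0, "rz": 0},
  {"x": 0, "y": 0, "z": 0, "rx": 0, "ry": 0, "rz": 0},
  {"x": 0, "y": 0, "z": 0, "rx": 0, "ry": 0, "rz": 0},
  {"x": 0, "y": 0, "z": 0, "rx": 0, "ry": 0, "rz": 0},
  {"x": 0, "y": 0, "z": 0, "rx": 0, "ry": 0, "rz": 0},
  {"x": 0, "y": 0, "z": 0, "rx": 0, "ry": 0, "rz": 0},
  {"x": 0, "y": 0, "z": 0, "rx": 0, "ry": 0, "rz": 0},
  {"x": 0, "y": 0, "z": 0, "rx": 0, "ry": 0, "rz": 0},
  {"x": 0, "y": 0, "z": 0, "rx": 0, "ry": 0, "rz": 0},
])

```text
t: 12.22
eef_pos: [572.4, 41.3, 12.1]
tcp_rot: [3.141, 0.0, 1.847]
ft_force: [-2.0, -1.7, 5.3]
opening: 0.148
grip_force: 30.0
```

Emit:
step_arm([
  {"x": 0, "y": 0, "z": 0, "rx": 0, "ry": 0, "rz": 0},
  {"x": 0, "y": 0, "z": 0, "rx": 0, "ry": 0, "rz": 0},
  {"x": 0, "y": 0, "z": 0, "rx": 0, "ry": 0, "rz": 0},
  {"x": 0, "y": 0, "z": 0, "rx": 0, "ry": 0, "rz": 0},
  {"x": 0, "y": 0, "z": 0, "rx": 0, "ry": 0, "rz": 0},
  {"x": 0, "y": 0, "z": 0, "rx": 0, "ry": 0, "rz": 0},
  {"x": 0, "y": 0, "z": -0.1, "rx": 0, "ry": 0, "rz": 0},
  {"x": 0, "y": 0, "z": -0.3, "rx": 0, "ry": 0, "rz": 0},
  {"x": 0, "y": 0, "z": -0.4, "rx": 0, "ry": 0, "rz": 0},
  {"x": 0, "y": 0, "z": -0.4, "rx": 0, "ry": 0, "rz": 0},
], jaw=0.2)

```text
t: 13.05
eef_pos: [572.4, 41.4, 43.0]
tcp_rot: [3.141, -0.0, 1.847]
ft_force: [-0.7, -0.2, -1.0]
opening: 0.398
grip_force: 0.0
```

Emit:
step_arm([
  {"x": 0, "y": 0, "z": -0.8, "rx": 0, "ry": 0, "rz": 0},
  {"x": 0, "y": 0, "z": -0.8, "rx": 0, "ry": 0, "rz": 0},
  {"x": 0, "y": 0, "z": -0.8, "rx": 0, "ry": 0, "rz": 0},
  {"x": 0, "y": 0, "z": -0.8, "rx": 0, "ry": 0, "rz": 0},
  {"x": 0, "y": 0, "z": -0.8, "rx": 0, "ry": 0, "rz": 0},
  {"x": 0, "y": 0, "z": -0.8, "rx": 0, "ry": 0, "rz": 0},
  {"x": 0, "y": 0, "z": -0.8, "rx": 0, "ry": 0, "rz": 0},
  {"x": 0, "y": 0, "z": -0.8, "rx": 0, "ry": 0, "rz": 0},
  {"x": 0, "y": 0, "z": -0.8, "rx": 0, "ry": 0, "rz": 0},
  {"x": 0, "y": 0, "z": -0.8, "rx": 0, "ry": 0, "rz": 0},
], jaw=1)

```text
t: 13.88
eef_pos: [572.0, 41.4, 244.3]
tcp_rot: [3.14, 0.0, 1.847]
ft_force: [0.1, 0.0, 0.4]
opening: 0.008
grip_force: 0.0
```

```bash
python3 - <<'E'
from h import *
c=cam('wrist','w7.png');s=state();print(s['eef_pos'],s['tcp_rot'])
P=cloud(c);im=c['image']
m=(im.max(2)<60)&(P[...,2]>140)&(P[...,2]<200);m[230:]=0;m=m.astype(np.uint8)
k=max(cv2.findContours(m,0,1)[0],key=cv2.contourArea);(u,v),r=cv2.minEnclosingCircle(k);z=np.median(P[...,2][m>0]);p=ray(c,u,v,z)[0]
print('head',u,v,r,p,2*np.linalg.norm(ray(c,u+r,v,z)[0]-p))
X=np.array([np.cos(1.847),np.sin(1.847)]);Y=np.array([X[1],-X[0]]);tip=np.array([554.5,105.8])
W=(P[...,:2]-tip)@np.stack([X,Y],1)
for lo,hi,n in((15,36,'dish rim'),(40,72,'spout')):
    q=W[(P[...,2]>lo)&(P[...,2]<hi)&(W[...,0]>-32)&(W[...,0]<60)&(abs(W[...,1])<60)]
    if len(q): print(n,len(q),np.percentile(q,[1,99],axis=0).round(1).tolist())
E
```

```text
[573.27393587  41.41282333 248.05462055] [3.13539369e+00 1.93896001e-03 1.84686556e+00]
head 283.299560546875 14.28022575378418 26.818653106689453 [533.28864343 179.74225307 165.60997074] 36.7037629031194
dish rim 904 [[-28.6, -38.1], [58.2, 34.1]]
spout 1249 [[0.4, -16.9], [59.4, 15.5]]
```

Emit:
step_arm([
  {"x": 0.4, "y": 0.05, "z": 0, "rx": 0, "ry": 0, "rz": 0},
  {"x": 0.7, "y": 0, "z": 0, "rx": 0, "ry": 0, "rz": 0},
  {"x": 0.7, "y": 0, "z": 0, "rx": 0, "ry": 0, "rz": 0},
  {"x": 0.7, "y": 0, "z": 0, "rx": 0, "ry": 0, "rz": 0},
  {"x": 0.7, "y": 0, "z": 0.1, "rx": 0, "ry": 0, "rz": 0},
  {"x": 0.7, "y": 0, "z": 0.3, "rx": 0, "ry": 0, "rz": 0},
  {"x": 0.7, "y": 0, "z": 0.4, "rx": 0, "ry": 0, "rz": 0},
  {"x": 0.7, "y": 0, "z": 0.5, "rx": 0, "ry": 0, "rz": 0},
  {"x": 0.45, "y": 0, "z": 0.6, "rx": 0, "ry": 0, "rz": 0},
  {"x": 0, "y": 0, "z": 0.5, "rx": 0, "ry": 0, "rz": 0},
])

```text
t: 14.77
eef_pos: [532.7, 182.3, 180.7]
tcp_rot: [-3.14, -0.001, 1.849]
ft_force: [-0.2, 0.2, -0.8]
opening: 0.002
grip_force: 0.0
```

Emit:
step_arm([
  {"x": 0, "y": 0, "z": 0, "rx": 0, "ry": 0, "rz": 0},
  {"x": 0, "y": 0, "z": 0.1, "rx": 0, "ry": 0, "rz": 0},
  {"x": 0, "y": 0, "z": 0.1, "rx": 0, "ry": 0, "rz": 0},
  {"x": 0, "y": 0, "z": 0.1, "rx": 0, "ry": 0, "rz": 0},
  {"x": 0, "y": 0, "z": 0.1, "rx": 0, "ry": 0, "rz": 0},
  {"x": 0, "y": 0, "z": 0, "rx": 0, "ry": 0, "rz": 0},
  {"x": 0, "y": 0, "z": 0, "rx": 0, "ry": 0, "rz": 0},
  {"x": 0, "y": 0, "z": 0, "rx": 0, "ry": 0, "rz": 0},
  {"x": 0, "y": 0, "z": 0, "rx": 0, "ry": 0, "rz": 0},
  {"x": 0, "y": 0, "z": 0, "rx": 0, "ry": 0, "rz": 0},
])

```text
t: 15.6
eef_pos: [534.4, 180.0, 172.0]
tcp_rot: [3.141, -0.0, 1.847]
ft_force: [-0.8, -0.5, -0.1]
opening: 0.001
grip_force: 0.0
```

Emit:
step_arm([
  {"x": 0, "y": 0, "z": 0.05, "rx": 0, "ry": 0, "rz": 0},
  {"x": 0, "y": 0, "z": 0.05, "rx": 0, "ry": 0, "rz": 0},
  {"x": 0, "y": 0, "z": 0.05, "rx": 0, "ry": 0, "rz": 0},
  {"x": 0, "y": 0, "z": 0.05, "rx": 0, "ry": 0, "rz": 0},
  {"x": 0, "y": 0, "z": 0.05, "rx": 0, "ry": 0, "rz": 0},
  {"x": 0, "y": 0, "z": 0.05, "rx": 0, "ry": 0, "rz": 0},
  {"x": 0, "y": 0, "z": 0.05, "rx": 0, "ry": 0, "rz": 0},
  {"x": 0, "y": 0, "z": 0.05, "rx": 0, "ry": 0, "rz": 0},
  {"x": 0, "y": 0, "z": 0, "rx": 0, "ry": 0, "rz": 0},
  {"x": 0, "y": 0, "z": 0, "rx": 0, "ry": 0, "rz": 0},
])

```text
t: 16.43
eef_pos: [534.4, 180.1, 161.9]
tcp_rot: [3.141, -0.0, 1.847]
ft_force: [-1.1, -0.1, 2.2]
opening: 0.005
grip_force: 1.1
```

Emit:
step_arm([
  {"x": 0, "y": 0, "z": 0.03, "rx": 0, "ry": 0, "rz": 0},
  {"x": 0, "y": 0, "z": 0.03, "rx": 0, "ry": 0, "rz": 0},
  {"x": 0, "y": 0, "z": 0.03, "rx": 0, "ry": 0, "rz": 0},
  {"x": 0, "y": 0, "z": 0.03, "rx": 0, "ry": 0, "rz": 0},
  {"x": 0, "y": 0, "z": 0.03, "rx": 0, "ry": 0, "rz": 0},
  {"x": 0, "y": 0, "z": 0.03, "rx": 0, "ry": 0, "rz": 0},
  {"x": 0, "y": 0, "z": 0, "rx": 0, "ry": 0, "rz": 0},
  {"x": 0, "y": 0, "z": 0, "rx": 0, "ry": 0, "rz": 0},
  {"x": 0, "y": 0, "z": 0, "rx": 0, "ry": 0, "rz": 0},
  {"x": 0, "y": 0, "z": 0, "rx": 0, "ry": 0, "rz": 0},
])

```text
t: 17.27
eef_pos: [534.6, 180.1, 157.8]
tcp_rot: [3.141, -0.0, 1.847]
ft_force: [-1.5, -0.2, 6.9]
opening: 0.004
grip_force: 3.7
```

Emit:
step_arm([
  {"x": 0, "y": 0, "z": 0.03, "rx": 0, "ry": 0, "rz": 0},
  {"x": 0, "y": 0, "z": 0.03, "rx": 0, "ry": 0, "rz": 0},
  {"x": 0, "y": 0, "z": 0.03, "rx": 0, "ry": 0, "rz": 0},
  {"x": 0, "y": 0, "z": 0.03, "rx": 0, "ry": 0, "rz": 0},
  {"x": 0, "y": 0, "z": 0, "rx": 0, "ry": 0, "rz": 0},
  {"x": 0, "y": 0, "z": 0, "rx": 0, "ry": 0, "rz": 0},
  {"x": 0, "y": 0, "z": 0, "rx": 0, "ry": 0, "rz": 0},
  {"x": 0, "y": 0, "z": 0, "rx": 0, "ry": 0, "rz": 0},
  {"x": 0, "y": 0, "z": 0, "rx": 0, "ry": 0, "rz": 0},
  {"x": 0, "y": 0, "z": 0, "rx": 0, "ry": 0, "rz": 0},
])

```text
t: 18.1
eef_pos: [534.7, 180.1, 155.0]
tcp_rot: [3.14, 0.0, 1.847]
ft_force: [-1.3, -0.8, 8.4]
opening: 0.004
grip_force: 4.4
```

Emit:
step_arm([
  {"x": 0, "y": 0, "z": 0.03, "rx": 0, "ry": 0, "rz": 0},
  {"x": 0, "y": 0, "z": 0.03, "rx": 0, "ry": 0, "rz": 0},
  {"x": 0, "y": 0, "z": 0.03, "rx": 0, "ry": 0, "rz": 0},
  {"x": 0, "y": 0, "z": 0.03, "rx": 0, "ry": 0, "rz": 0},
  {"x": 0, "y": 0, "z": 0.03, "rx": 0, "ry": 0, "rz": 0},
  {"x": 0, "y": 0, "z": 0.03, "rx": 0, "ry": 0, "rz": 0},
  {"x": 0, "y": 0, "z": 0.02, "rx": 0, "ry": 0, "rz": 0},
  {"x": 0, "y": 0, "z": 0, "rx": 0, "ry": 0, "rz": 0},
  {"x": 0, "y": 0, "z": 0, "rx": 0, "ry": 0, "rz": 0},
  {"x": 0, "y": 0, "z": 0, "rx": 0, "ry": 0, "rz": 0},
])

```text
t: 18.93
eef_pos: [534.8, 180.1, 150.2]
tcp_rot: [3.14, 0.0, 1.847]
ft_force: [-2.4, -0.7, 11.1]
opening: 0.002
grip_force: 5.6
```

Emit:
step_arm([
  {"x": 0, "y": 0, "z": 0.015, "rx": 0, "ry": 0, "rz": 0},
  {"x": 0, "y": 0, "z": 0.015, "rx": 0, "ry": 0, "rz": 0},
  {"x": 0, "y": 0, "z": 0, "rx": 0, "ry": 0, "rz": 0},
  {"x": 0, "y": 0, "z": 0, "rx": 0, "ry": 0, "rz": 0},
  {"x": 0, "y": 0, "z": 0, "rx": 0, "ry": 0, "rz": 0},
  {"x": 0, "y": 0, "z": 0, "rx": 0, "ry": 0, "rz": 0},
  {"x": 0, "y": 0, "z": 0, "rx": 0, "ry": 0, "rz": 0},
  {"x": 0, "y": 0, "z": 0, "rx": 0, "ry": 0, "rz": 0},
  {"x": 0, "y": 0, "z": 0, "rx": 0, "ry": 0, "rz": 0},
  {"x": 0, "y": 0, "z": 0, "rx": 0, "ry": 0, "rz": 0},
])

```text
t: 19.77
eef_pos: [534.9, 180.2, 149.8]
tcp_rot: [3.14, 0.0, 1.847]
ft_force: [-1.5, -0.7, 12.8]
opening: 0.005
grip_force: 6.8
```

Emit:
step_arm([
  {"x": 0, "y": 0, "z": 0.015, "rx": 0, "ry": 0, "rz": 0},
  {"x": 0, "y": 0, "z": 0.01, "rx": 0, "ry": 0, "rz": 0},
  {"x": 0, "y": 0, "z": 0, "rx": 0, "ry": 0, "rz": 0},
  {"x": 0, "y": 0, "z": 0, "rx": 0, "ry": 0, "rz": 0},
  {"x": 0, "y": 0, "z": 0, "rx": 0, "ry": 0, "rz": 0},
  {"x": 0, "y": 0, "z": 0, "rx": 0, "ry": 0, "rz": 0},
  {"x": 0, "y": 0, "z": 0, "rx": 0, "ry": 0, "rz": 0},
  {"x": 0, "y": 0, "z": 0, "rx": 0, "ry": 0, "rz": 0},
  {"x": 0, "y": 0, "z": 0, "rx": 0, "ry": 0, "rz": 0},
  {"x": 0, "y": 0, "z": 0, "rx": 0, "ry": 0, "rz": 0},
])

```text
t: 20.6
eef_pos: [535.0, 180.2, 149.4]
tcp_rot: [3.139, 0.0, 1.847]
ft_force: [-2.3, -0.8, 16.2]
opening: 0.006
grip_force: 7.8
```

Emit:
step_arm([
  {"x": 0, "y": 0, "z": 0, "rx": 0, "ry": 0, "rz": 0},
  {"x": 0, "y": 0, "z": 0, "rx": 0, "ry": 0, "rz": 0},
  {"x": 0, "y": 0, "z": 0, "rx": 0, "ry": 0, "rz": 0},
  {"x": 0, "y": 0, "z": 0, "rx": 0, "ry": 0, "rz": 0},
  {"x": 0, "y": 0, "z": 0, "rx": 0, "ry": 0, "rz": 0},
  {"x": 0, "y": 0, "z": 0, "rx": 0, "ry": 0, "rz": 0},
  {"x": 0, "y": 0, "z": 0, "rx": 0, "ry": 0, "rz": 0},
  {"x": 0, "y": 0, "z": 0, "rx": 0, "ry": 0, "rz": 0},
  {"x": 0, "y": 0, "z": 0, "rx": 0, "ry": 0, "rz": 0},
  {"x": 0, "y": 0, "z": 0, "rx": 0, "ry": 0, "rz": 0},
])

```text
t: 21.43
eef_pos: [535.0, 180.2, 149.4]
tcp_rot: [3.139, 0.0, 1.847]
ft_force: [-2.9, -0.4, 15.8]
opening: 0.008
grip_force: 7.8
```

```bash
cat > chk.py <<'E'
from h import *
import pickle
old=pickle.load(open('c.pkl','rb'))
X=np.array([-0.273,0.962]);Y=np.array([X[1],-X[0]]);tip=np.array([554.5,105.8]);d=tip+14.5*X
for n,o in(('top',old[0]),('scene',old[1])):
    c=cam(n,'chk_'+n+'.png')
    P=cloud(c); r=np.hypot(P[...,0]-d[0],P[...,1]-d[1]); 
    m=(r<32)&(P[...,2]<26)&(P[...,2]>-5); v,u=np.nonzero(m)
    print(n,'px in dish',m.sum(),'z pct',np.percentile(P[...,2][m],[5,50,95,99]).round(1) if m.any() else '')
    hi=m&(P[...,2]>12)&(r<27); print('  high',hi.sum(),P[hi].mean(0).round(1) if hi.any() else '', 'dish px',proj(c,[d[0],d[1],3]).round(0))
E
python3 chk.py
```

```text
top px in dish 349 z pct [-1.9  2.4 18.8 23.7]
  high 24 [556.1 101.5  16.6] dish px [222. 191.]
scene px in dish 226 z pct [ 0.7  4.3 19.3 25.2]
  high 20 [559.3 101.9  16.8] dish px [272. 281.]
```

Both views show one ball-sized lump (z about 17, near (557,102)) in the dish, and force peaked at about 16 N. Releasing slowly.

Emit:
step_arm([
  {"x": 0, "y": 0, "z": -0.05, "rx": 0, "ry": 0, "rz": 0},
  {"x": 0, "y": 0, "z": -0.08, "rx": 0, "ry": 0, "rz": 0},
  {"x": 0, "y": 0, "z": -0.08, "rx": 0, "ry": 0, "rz": 0},
  {"x": 0, "y": 0, "z": -0.08, "rx": 0, "ry": 0, "rz": 0},
  {"x": 0, "y": 0, "z": -0.08, "rx": 0, "ry": 0, "rz": 0},
  {"x": 0, "y": 0, "z": -0.08, "rx": 0, "ry": 0, "rz": 0},
  {"x": 0, "y": 0, "z": -0.08, "rx": 0, "ry": 0, "rz": 0},
  {"x": 0, "y": 0, "z": -0.08, "rx": 0, "ry": 0, "rz": 0},
  {"x": 0, "y": 0, "z": -0.1, "rx": 0, "ry": 0, "rz": 0},
  {"x": 0, "y": 0, "z": -0.2, "rx": 0, "ry": 0, "rz": 0},
])

```text
t: 22.37
eef_pos: [534.1, 180.0, 170.4]
tcp_rot: [-3.14, -0.0, 1.847]
ft_force: [1.0, -0.8, -0.2]
opening: 0.004
grip_force: 0.0
```

Emit:
step_arm([
  {"x": 0, "y": 0, "z": -0.4, "rx": 0, "ry": 0, "rz": 0},
  {"x": 0, "y": 0, "z": -0.6, "rx": 0, "ry": 0, "rz": 0},
  {"x": 0, "y": 0, "z": -0.6, "rx": 0, "ry": 0, "rz": 0},
  {"x": 0, "y": 0, "z": -0.6, "rx": 0, "ry": 0, "rz": 0},
  {"x": -0.6, "y": 0, "z": -0.4, "rx": 0, "ry": 0, "rz": 0},
  {"x": -0.8, "y": 0, "z": 0, "rx": 0, "ry": 0, "rz": 0},
  {"x": -0.9, "y": 0, "z": 0, "rx": 0, "ry": 0, "rz": 0},
  {"x": -0.9, "y": 0, "z": 0, "rx": 0, "ry": 0, "rz": 0},
  {"x": -0.9, "y": 0, "z": 0, "rx": 0, "ry": 0, "rz": 0},
  {"x": -0.9, "y": 0, "z": 0, "rx": 0, "ry": 0, "rz": 0},
])

```text
t: 23.2
eef_pos: [568.6, 58.7, 236.5]
tcp_rot: [3.141, 0.0, 1.847]
ft_force: [0.5, 0.6, -0.3]
opening: 0.006
grip_force: 0.0
```

Emit:
step_arm([
  {"x": -0.8, "y": 0, "z": 0, "rx": 0, "ry": 0, "rz": 0},
  {"x": -0.6, "y": 0, "z": 0, "rx": 0, "ry": 0, "rz": 0},
  {"x": -0.4, "y": 0, "z": 0, "rx": 0, "ry": 0, "rz": 0},
  {"x": 0, "y": 0, "z": 0, "rx": 0, "ry": 0, "rz": 0},
  {"x": 0, "y": 0, "z": 0, "rx": 0, "ry": 0, "rz": 0},
  {"x": 0, "y": 0, "z": 0, "rx": 0, "ry": 0, "rz": 0},
  {"x": 0, "y": 0, "z": 0, "rx": 0, "ry": 0, "rz": 0},
  {"x": 0, "y": 0, "z": 0, "rx": 0, "ry": 0, "rz": 0},
  {"x": 0, "y": 0, "z": 0, "rx": 0, "ry": 0, "rz": 0},
  {"x": 0, "y": 0, "z": 0, "rx": 0, "ry": 0, "rz": 0},
])

```text
t: 24.03
eef_pos: [580.6, 16.9, 235.8]
tcp_rot: [3.141, -0.0, 1.847]
ft_force: [0.8, -0.3, -0.3]
opening: 0.005
grip_force: 0.0
```

```bash
python3 chk.py; python3 - <<'E'
from h import *
c=cam('wrist','w8.png');P=cloud(c);im=c['image']
m=(im.max(2)<60)&(P[...,2]>140)&(P[...,2]<200);m[230:]=0
print('head z',np.median(P[...,2][m]),m.sum())
X=np.array([-0.273,0.962]);Y=np.array([X[1],-X[0]]);W=(P[...,:2]-[554.5,105.8])@np.stack([X,Y],1)
h=(P[...,2]>8)&(P[...,2]<24)&(np.hypot(W[...,0]-14.5,W[...,1])<30)
n,l,s,ce=cv2.connectedComponentsWithStats(h.astype(np.uint8))
for i in range(1,n):
    if s[i,4]>40: print('comp',s[i,4],ce[i].round(0),W[l==i].mean(0).round(1),np.nanmax(P[l==i][:,2]).round(1))
t=(P[...,2]>10)&(P[...,2]<33)&(W[...,0]<0)&(W[...,0]>-35)&(np.hypot(W[...,0]-14.5,W[...,1])>33)&(np.hypot(W[...,0]-14.5,W[...,1])<45)
q=W[t];A=np.c_[2*q,np.ones(len(q))];s_=np.linalg.lstsq(A,(q**2).sum(1),rcond=None)[0];print('rim fit',len(q),s_[:2],np.sqrt(s_[2]+s_[:2]@s_[:2]))
print(state()['eef_pos'],state()['t'])
E
```

```text
top px in dish 0 z pct 
  high 0  dish px [222. 191.]
scene px in dish 226 z pct [ 1.   4.6 18.7 24.6]
  high 23 [559.1 102.1  16.6] dish px [272. 281.]
head z nan 0
comp 141 [282. 109.] [-8.9  0.4] 21.0
rim fit 353 [ 6.24669981 -1.42537534] 29.77586909694996
[580.6666131   16.61869548 235.72900564] 24.1833
  return _methods._mean(a, axis=axis, dtype=dtype,
  ret = ret.dtype.type(ret / rcount)
```

```bash
python3 - <<'E'
from h import *
import pickle
c=cam('wrist');P=cloud(c)
X=np.array([-0.273,0.962]);Y=np.array([X[1],-X[0]]);W=(P[...,:2]-[554.5,105.8])@np.stack([X,Y],1)
h=(P[...,2]>8)&(P[...,2]<24)&(np.hypot(W[...,0]-14.5,W[...,1])<30)
n,l,s,ce=cv2.connectedComponentsWithStats(h.astype(np.uint8));i=1+s[1:,4].argmax();print('bbox',s[i])
x,y=ce[i].astype(int)
print(P[y-16:y+20:2,x-20:x+21:4,2].round(0).astype(int))
# scene: head height and ball check vs. before
a,b=pickle.load(open('c.pkl','rb'))
c=cam('scene')
for n,o in(('before',b),('now',c)):
    Q=cloud(o);m=(o['image'].max(2)<60)&(np.hypot(Q[...,0]-534,Q[...,1]-180)<25)&(Q[...,2]>140);print(n,'head top',np.percentile(Q[...,2][m],[50,90]).round(1),m.sum())
    D=np.hypot(Q[...,0]-550.5,Q[...,1]-119.7)
E
```

```text
bbox [275 103  14  13 140]
[[ 3  3 56  3  3  2  3  4 54  4  4]
 [ 2  2 54  3  1  3  5  4 54  4  2]
 [ 3  4 69 69 68 68 66 67 68  3  3]
 [ 2  2 67 69 67 68 67 68 68  3  3]
 [ 3  4  3 40 43 40  3  4  2  5  3]
 [ 3  3  3  3  4  4  4  3  3  3  1]
 [ 3  4  4  3  4 15 14  1  3  4  4]
 [ 2  3  3  3 15 18 18  3  3  4  3]
 [ 3  2  3  2 15 18 19  3  4  3 10]
 [12  2  4  3 17 20 18  2  3  2 19]
 [27 11  2  2 14 18 17  2  1 16 28]
 [28 23  9  3  3 15 14  2 14 29 28]
 [-1 28 23 14  5  5  9 16 25 28  1]
 [-1 -1 29 26 22 22 22 28 28 -1  1]
 [ 0  0  0 27 29 28 28 27 -1  0  0]
 [-1  0  0 -1 14 16  0  1 -1  1  0]
 [-1 -1  0 -1 14 14 -1  0  1  0  1]
 [-1  0  0 -1 14 16  0  0 -2  0  1]]
before head top [166.5 167.9] 155
now head top [166.3 168.1] 152
```

One round ball stands in the dish (14×13 px, 19 mm high over a 3 mm floor), the dish sits flat, and the head is fully up. Handing in.

```bash
python3 -c "
from cell import *
print(job_done())"
```

```text
the job is handed in; nothing more can be done
None
```

The dish is standing under the spout with one ball in it, the plunger is fully up, and the job was handed in at about 24 s with a highest measured plunger force of about 16 N.

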